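Seat the spindle of the green spice mill

ROBOT

A 7-joint arm with a two-finger parallel gripper is mounted at the origin on a cart in front of the work surface, level with it; the furniture and walls round the work are solid. World frame = base frame: x ahead of the robot, y to its left, z up, the work surface at z = 0. Lengths are in m, angles in degrees, forces in N, time in s.
With the tool pointing down it reaches from about 0.4 to 0.9 m from the base axis. Payload 5.5 kg.
Tool frame: the origin (TCP) lies on the centre line of the jaws, within the pads' length; the fingertips stand 19 mm ahead of it and the grasp point (between the pads) is the TCP; z points along the fingers, y is the line along which they close (so a half turn about z gives the same grasp; the last joint's range is limited). The gripper opens to 92 mm and grips with 3 to 60 N. Pads are 19 mm wide; open, the fingers measure 130 mm over their backs; the gripper's body (75 mm by 190 mm) begins 47 mm behind the grasp point.
Start: joints at [79.309, 28.699, -24.465, 88.831, 12.651, 65.22, -12.049], TCP at [0.283, -0.585, 0.246] pointing down, gripper open.
Joint ranges: [-164.97, 164.97], [-17.58, 116.51], [-87.97, 89.64], [11.32, 138.91], [-80.73, 260.73], [10.89, 115.49], [-147.41, 147.41]. Speed limits (degrees/s): [147.25, 147.25, 180, 180, 180, 180, 180].

INTERFACE

Orientations are given as [roll, pitch, yaw] about the fixed x, y, z axes, in that order (R = Rz(yaw) Ry(pitch) Rx(roll)).
In Python, from station import observe, get_image, get_calibration, job_done gives the robot as it stands. The module is installed in compiled form; this text tells all that it offers.
- The arm moves only by the shell command python3 -m handwheel 'ROWS'. ROWS is text: rows parted by semicolons, each of 7 numbers parted by spaces: the shift along the tool's x, y, z in cm, then the turn, a rotation vector about the tool's x, y, z in rad, then the opening, from 0 (shut) to 1 (fully open). A call has 1 to 10 rows; each row is the pose to reach, as a shift and turn from the pose commanded when the call began, along the tool's axes at that moment; what a row does not reach only later rows make up. A row lasts 1/10 s, in which the tool goes at most 50 mm and 8.59 degrees, less where a joint would pass 70% of its speed; a pose out of reach is approached as far as the arm can. A call with a gripper value outside its range is refused whole. The fingers move at their own pace and stop on an object; the grip force is fixed at half the most. Time passes only in rows, so rows that repeat a pose let the fingers close. It gives the time, the measured TCP pose, the force, the opening and the grip force at its end, in the units of the state.
- observe(): the state, without advancing time (a new reading comes with each control period).
- get_image(name): name is "scene" or "top" or "wrist"; returns the picture (384x512x3 uint8, red, green, blue); there is no depth.
- get_calibration(name): a dict with "fov_y" (degrees; the focal length in pixels is half the picture's height over the tangent of half this angle, whatever the lens; pixels are square), "cx", "cy" (the principal point, pixels), "k1" (the pictures are not rectified: a ray, as slopes to the right and down, at radius r is drawn at 1 + k1 r^2 times it, then the intrinsics apply), "rvec" (rotation vector, rad) and "tvec" (3), from world to camera coordinates, as OpenCV has them. Camera axes: x right, y down, z forward; pixel columns grow to the right and rows downward; lengths in m; the calibration is good to about 2 mm. A picture is of the moment at which its call begins: read the wrist's pose just before it. get_calibration takes no time and is no camera call; for the wrist camera it gives the pose at the moment of the call.
- job_done(): hands the job in; it is judged then, once.
The state is a dict: "clock": time; "q": joint angles; "qvel": joint speeds; "tau": joint torques, N m; "tcp_pos": TCP position; "ee_rot": TCP orientation; "ft_force": force on the tool from outside, world axes, zero at the start; "ft_torque": the same for the moment, N m; "grip_width": finger opening in m; "grasp_force": force on a finger pad.
Only numpy, scipy, OpenCV 4.12 (cv2) and the standard library are available. Lean on these libraries where they do the work, as an engineer would, in place of code of your own. Each camera call takes 0.05 s, during which the arm holds its last target. There are 200 camera calls.

TASK

The grinding spindle of the green-gripped spice mill was put back after washing, but it stands proud on the key in its bore. Turn its wing grip until the slot meets the key and the spindle drops fully home, collar flush on the housing, and leave it there. Keep off the red-gripped mill: it is the one for nuts, so do not touch its spindle.

Things in the scene. Friction and masses are not known exactly. Their poses are not given: they have to be found in the camera images.
- green_spindle: Loose 0.2 kg spindle in the green mill's bore. Steel shaft 32 mm across, foot slot 14 wide, 18 deep along x; green collar 48 across, over it green wing 60 long (x), 14 thick (y), 40 tall. Origin: centre of shaft foot, z up; collar underside at 54, wing from 59 to 99 mm. Starts upright on the key, turned 0.5 to 1.3 rad anticlockwise from above against the mill's x; half a turn makes no difference.
- green_mill: Fixed housing: white cylinder 90 mm across, 75 tall, dark foot 108 across, spout at -x. Origin: centre of underside. Bore 35 across down to z = 20; key 6 wide across it along x, top at z = 36 where the spindle's foot stands at first; black marks on top show its line. Wing within 10 degrees of x, either way round, and let go: spindle falls 15 mm by its weight, foot to z = 21, collar flush.
- red_spindle: Loose spindle of the red mill: same shape and axes as the green one but with red collar and wing, also standing proud, top of wing 135 mm above the table. Not to be touched.
- red_mill: Fixed housing of the red mill, the same as the green mill's: white cylinder 90 mm across, 75 tall, dark foot 108 across. Origin: centre of underside.
Not all that is in view belongs to the job. Of the things like the green_spindle, leave any that is orange or purple; of the rest the larger one is meant.

How it is judged (in metres and radians):
At the end, for the whole second after the job is handed in: The green spindle is home in its own mill, released and at rest: its origin less than 25 mm above the mill's origin and within 6 mm of its axis, upright within 0.1 rad, slot on the key (within 0.5 rad of the mill's x axis, either way round). The red spindle is untouched (z of green_spindle in the frame of green_mill below 0.025 m and horizontal distance between green_spindle and green_mill below 0.006 m and angle between the x axis of green_spindle and the x axis of green_mill, either way round below 0.5 rad and angle between green_spindle's own z axis and vertical below 0.1 rad and linear speed of green_spindle below 0.02 m/s).
It fails at once if the red spindle is touched by the robot or moved by more than 8 mm (contact force between red_spindle and the arm above 1 N or contact force between red_spindle and the fingers above 1 N or distance of red_spindle from where it was at the start of the episode above 0.008 m).
It also fails if it takes over 40 s, if anything falls off the work surface, if the arm or the gripper's body presses on something with over 40 N, if the wrist force passes 120 N, or if a joint passes its speed limit or range.

## Working session

There is one attempt and no reset: what is moved stays moved. The work goes in short steps, Python scripts to look and compute and a shell command to move; the robot and the scene stay as the last step left them, time stands still between calls to the robot, and variables do not carry over. Pictures are saved under pics/ and viewed, at most 10 in all, crops included, and the job is handed in when it is done.

```bash
mkdir -p pics; python3 - <<'E'
from station import *
import cv2,numpy as np
a=get_image("scene");b=get_image("top")
cv2.imwrite("pics/scene.png",a[:,:,::-1]);cv2.imwrite("pics/top.png",b[:,:,::-1])
for n in("scene","top","wrist"):
  c=get_calibration(n);print(n,{k:np.round(v,4).tolist() for k,v in c.items()})
s=observe();print({k:np.round(v,3).tolist() for k,v in s.items()})
E
```

```text
scene {'fov_y': 42.3875, 'cx': 254.8225, 'cy': 190.3847, 'k1': 0.065, 'rvec': [1.8498, -0.6945, 0.5009], 'tvec': [-0.3997, 0.1467, 0.7523]}
top {'fov_y': 44.2302, 'cx': 254.4335, 'cy': 193.0353, 'k1': -0.1184, 'rvec': [2.1409, -2.1658, 0.1135], 'tvec': [-0.0757, 0.4597, 0.9673]}
wrist {'fov_y': 62.7356, 'cx': 257.735, 'cy': 188.7207, 'k1': 0.0298, 'rvec': [-2.4614, 1.547, 0.2112], 'tvec': [-0.6494, -0.0334, 0.3902]}
{'clock': 0.1, 'q': [79.31, 28.75, -24.451, 88.886, 12.65, 65.218, -12.049], 'qvel': [-0.045, -0.154, -0.105, -0.149, -0.089, -0.045, 0.044], 'tau': [-0.011, -56.788, -5.839, -27.992, -0.069, 0.024, 0.0], 'tcp_pos': [0.282, -0.585, 0.245], 'ee_rot': [-179.899, -0.004, 25.77], 'ft_force': [-0.419, -0.329, 0.191], 'ft_torque': [0.033, 0.01, 0.044], 'grasp_force': 0.0, 'grip_width': 0.092}
```

View pics/top.png

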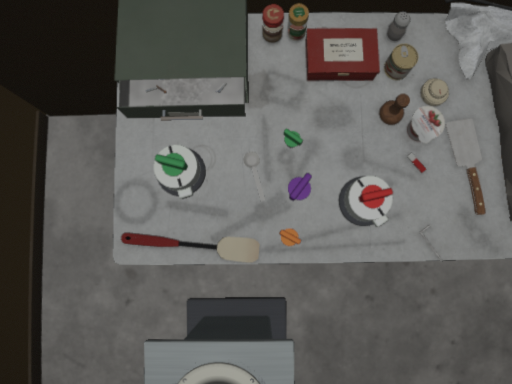

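View pics/scene.png

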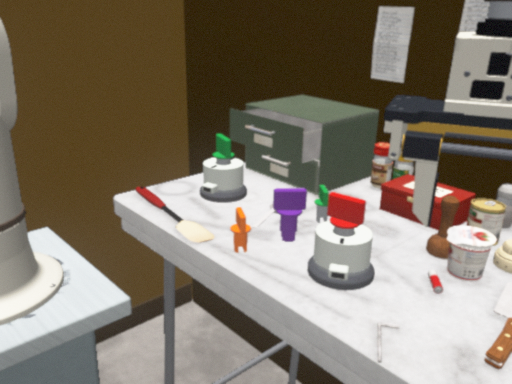

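Candidates: large green wing in the white mill, top (173,163) / scene (223,150). Small loose green spindle, top (292,138) / scene (322,200). Purple is at (299,188), orange at (290,237), and the red mill's at (373,197). I choose the one in the green mill at (173,163), and will check it in a crop while measuring.

```bash
cat > h.py <<'E'
from station import *
import cv2,numpy as np
def ray(c,uv,H=384):
    f=H/2/np.tan(np.radians(c["fov_y"])/2)
    d=(np.array(uv,float).reshape(-1,2)-[c["cx"],c["cy"]])/f
    p=d.copy()
    for _ in range(20): p=d/(1+c["k1"]*(p**2).sum(1,keepdims=True))
    R=cv2.Rodrigues(np.array(c["rvec"],float))[0]
    o=-R.T@np.array(c["tvec"],float).ravel()
    return o,np.c_[p,np.ones(len(p))]@R
def plane(c,uv,z):
    o,r=ray(c,uv); return o+r*((z-o[2])/r[:,2])[:,None]
def green(im):
    h=cv2.cvtColor(im,cv2.COLOR_RGB2HSV)
    return cv2.inRange(h,(50,120,40),(80,255,255))
def crop(im,x,y,w,h,k,name):
    cv2.imwrite("pics/"+name,cv2.resize(im[y:y+h,x:x+w,::-1],None,fx=k,fy=k,interpolation=cv2.INTER_CUBIC))
E
python3 - <<'E'
from h import *
b=cv2.imread("pics/top.png")[:,:,::-1].copy();a=cv2.imread("pics/scene.png")[:,:,::-1].copy()
t=cv2.resize(b[135:210,140:215,::-1],(525,525),interpolation=cv2.INTER_CUBIC)
cv2.imwrite("pics/c1.png",t)
c=get_calibration("top");s=get_calibration("scene")
print("cam",ray(c,[0,0])[0],ray(s,[0,0])[0])
for nm,im,cc,box in(("top",b,c,(140,130,220,215)),("scene",a,s,(200,125,245,165))):
  m=green(im);z=np.zeros_like(m);x0,y0,x1,y1=box;z[y0:y1,x0:x1]=m[y0:y1,x0:x1]
  k=max(cv2.findContours(z,0,1)[0],key=cv2.contourArea);print(nm,cv2.boundingRect(k),cv2.minAreaRect(k),np.mean(np.argwhere(z)[:,::-1],0))
print(plane(c,[[173,163],[176,168],[373,197],[371,198]],.135).round(3).tolist(),plane(c,[[176,168],[371,198]],.075).round(3).tolist())
E
```

```text
cam [ 0.34045527 -0.09418656  1.0139211 ] [-0.1411763  -0.74357488  0.41754632]
top (156, 154, 30, 21) ((170.5, 164.0), (20.0, 29.0), 90.0) [171.91062802 163.40096618]
scene (212, 133, 23, 26) ((224.4615478515625, 146.19232177734375), (21.768890380859375, 24.90675163269043), 11.309932708740234) [222.74338624 146.61904762]
[[0.505, 0.072, 0.135], [0.496, 0.066, 0.135], [0.436, -0.305, 0.135], [0.434, -0.301, 0.135]] [[0.506, 0.077, 0.075], [0.44, -0.315, 0.075]]
```

View pics/c1.png

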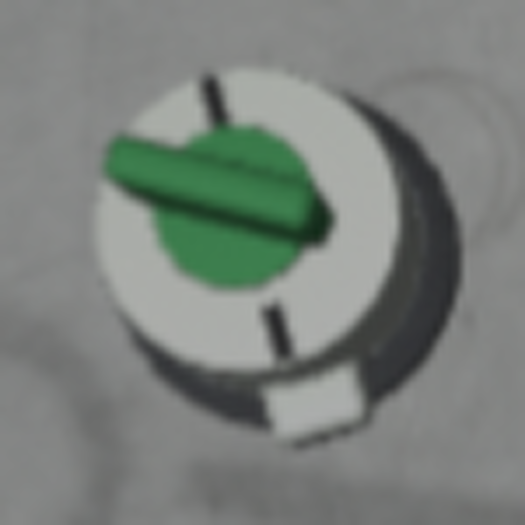

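The crop shows the big green wing on the white mill. The key marks are at crop (215,100) and (277,330), the wing top face runs from about (107,160) to (312,205), and the spout is at the lower right.

```bash
python3 - <<'E'
from h import *
c=get_calibration("top")
P=lambda q,z:plane(c,np.array(q)/7.+[140,135]-[.43,.43],z)
m=P([[215,100],[277,330],[248,222]],.075);w=P([[108,160],[312,200]],.135)
A=lambda d:np.degrees(np.arctan2(d[1],d[0]))
print("marks",m.round(4).tolist(),"mid",m[:2].mean(0),"keyang",A(m[0]-m[1]))
print("wing",w.round(4).tolist(),w.mean(0),np.linalg.norm(w[0]-w[1]),A(w[0]-w[1]))
E
```

```text
marks [[0.5459, 0.089, 0.075], [0.4779, 0.07, 0.075], [0.5097, 0.0788, 0.075]] mid [0.5119225  0.07950268 0.075     ] keyang 15.571819181349039
wing [[0.5166, 0.1065, 0.135], [0.5046, 0.0503, 0.135]] [0.51063168 0.07842547 0.135     ] 0.05746713920605931 77.96122235059315
```

```bash
cat >> h.py <<'E'
from scipy.spatial.transform import Rotation as Rt
def shift(p,yaw):
    s=observe();R=Rt.from_euler("xyz",s["ee_rot"],degrees=True)
    T=Rt.from_euler("xyz",[180,0,yaw],degrees=True)
    print("tcp",np.round(s["tcp_pos"],4),np.round(s["ee_rot"],2),"cm",(R.inv().apply(np.array(p)-s["tcp_pos"])*100).round(2),"rv",(R.inv()*T).as_rotvec().round(3))
E
python3 - <<'E'
from h import *
c=get_calibration("top")
o=plane(c,[[122,111],[245,117]],0);print("cab foot",o.round(3).tolist())
for z in(.1,.15,.2): print(z,plane(c,[[130,75],[240,78],[182,117]],z).round(3).tolist())
shift([.511,.079,.22],78)
E
```

```text
cab foot [[0.651, 0.215, 0.0], [0.632, -0.062, 0.0]]
0.1 [[0.697, 0.171, 0.1], [0.685, -0.055, 0.1], [0.605, 0.061, 0.1]]
0.15 [[0.677, 0.156, 0.15], [0.666, -0.057, 0.15], [0.591, 0.053, 0.15]]
0.2 [[0.658, 0.142, 0.2], [0.647, -0.06, 0.2], [0.576, 0.044, 0.2]]
tcp [ 0.2823 -0.5848  0.2448] [-179.9    -0.     25.77] cm [ 49.46 -49.83   2.57] rv [-0.002 -0.001 -0.912]
```

```bash
python3 - <<'E'
import cv2,numpy as np
b=cv2.imread("pics/top.png");a=cv2.imread("pics/scene.png")
f=lambda i,x,y:cv2.resize(i[y:y+90,x:x+130],(390*1,270),interpolation=cv2.INTER_CUBIC)
cv2.imwrite("pics/cab.png",np.hstack([f(b,120,60),f(a,225,95)]))
E
```

```text
(no output)
```

View pics/cab.png

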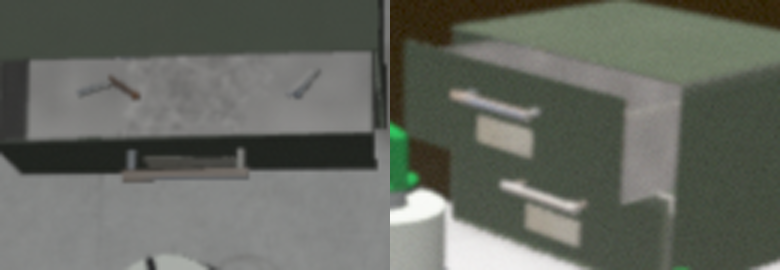

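The upper drawer is open. In the crops its handle runs (125,177)–(245,173) in top and (455,97)–(535,112) in scene. I'll triangulate it.

```bash
python3 - <<'E'
from h import *
c=get_calibration("top");s=get_calibration("scene")
for n,u,v in(("hL",(161.7,118.5),(246.7,127.3)),("hR",(201.7,117.3),(273.3,132.3)),("dL",(120,108.3),(230,109)),("dR",(244,104.3),(303.3,127.7))):
  o,r=ray(c,u);p,q=ray(s,v);r=r[0];q=q[0]
  t=np.linalg.lstsq(np.c_[r,-q],p-o,rcond=None)[0];x=o+t[0]*r;y=p+t[1]*q;print(n,((x+y)/2).round(3),np.linalg.norm(x-y).round(3))
E
```

```text
hL [0.592 0.094 0.139] 0.001
hR [0.595 0.014 0.143] 0.008
dL [0.605 0.169 0.167] 0.001
dR [ 0.608 -0.066  0.167] 0.001
```

```bash
python3 -m handwheel '3 -3 0 0 0 -0.1 1; 6 -6 0 0 0 -0.2 1; 9.5 -9.5 0 0 0 -0.3 1; 13 -13 0 0 0 -0.4 1; 16.5 -16.5 0 0 0 -0.5 1; 20 -20 0 0 0 -0.6 1; 23.5 -23.5 0 0 0 -0.7 1; 27 -27 0 0 0 -0.8 1; 30.5 -30.5 0 0 0 -0.91 1; 34 -34 0 0 0 -0.91 1'
python3 -c "
from h import *
shift([.511,.079,.22],78)"
```

```text
clock: 1.1
tcp_pos: [0.4409, -0.1295, 0.2457]
ee_rot: [-180.0, 0.0, 78.1]
ft_force: [0.6, -0.8, -0.1]
grip_width: 0.0916
grasp_force: 0.0
tcp [ 0.4409 -0.1295  0.2457] [-1.800e+02  3.000e-02  7.806e+01] cm [21.85  2.54  2.56] rv [-0.     0.001  0.001]
```

```bash
python3 -m handwheel '4 0.5 0 0 0 0 0.8; 8 1 0 0 0 0 0.7; 12 1.5 1 0 0 0 0.6; 16 2 1.5 0 0 0 0.6; 19 2.3 2 0 0 0 0.6; 20 2.5 2 0 0 0 0.6; 20 2.5 2 0 0 0 0.6; 20 2.5 2 0 0 0 0.6'
python3 - <<'E'
from h import *
shift([.511,.079,.22],78)
c=get_calibration("wrist");w=get_image("wrist");cv2.imwrite("pics/w1.png",w[:,:,::-1])
print(ray(c,[0,0])[0])
E
```

```text
clock: 1.9
tcp_pos: [0.507, 0.0576, 0.2255]
ee_rot: [-180.0, 0.1, 77.9]
ft_force: [1.0, 0.1, -0.4]
grip_width: 0.0547
grasp_force: 0.0
tcp [0.507  0.0576 0.2255] [-1.7996e+02  7.0000e-02  7.7860e+01] cm [ 2.17 -0.06  0.55] rv [-0.001  0.001 -0.002]
[0.5213655  0.12705769 0.3647253 ]
```

View pics/w1.png

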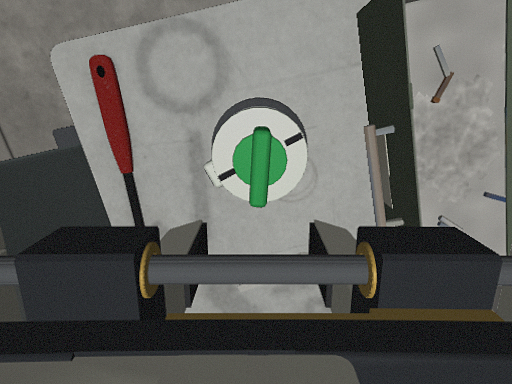

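The wrist view shows the wing as a vertical bar, (262,126) to (258,206). The key marks are at (293,140) and (227,175), and the drawer handle is to the right at x≈375.

```bash
python3 - <<'E'
from h import *
c=get_calibration("wrist");w=cv2.imread("pics/w1.png")[:,:,::-1].copy()
A=lambda d:np.degrees(np.arctan2(d[1],d[0]))
P=lambda q,z:plane(c,q,z)
g=cv2.cvtColor(w,cv2.COLOR_RGB2GRAY);m=np.zeros_like(g);cv2.circle(m,(260,155),44,255,-1)
d=((g<60)&(m>0)&(green(w)==0)).astype(np.uint8)
n,l,st,ce=cv2.connectedComponentsWithStats(d);print([(st[i,4],ce[i].round(1).tolist()) for i in range(1,n) if st[i,4]>15])
mk=P([[294,139.5],[227,175]],.075);print("key",mk.mean(0).round(4),A(mk[0]-mk[1]))
for q in ([[262,126],[258,206]],):
  x=P(q,.135);print("wing",x.round(4).tolist(),x.mean(0).round(4),A(x[0]-x[1]))
k=max(cv2.findContours(green(w),0,1)[0],key=cv2.contourArea);print(cv2.fitEllipse(k),cv2.boundingRect(k))
h=P([[371,125],[382,225],[365,125],[376,225]],.145);print(h.round(3).tolist())
print(P([[380,200],[365,30]],.167).round(3))
E
```

```text
[(np.int32(85), [292.4, 139.5]), (np.int32(70), [227.9, 173.6])]
key [0.5129 0.0767 0.075 ] 15.864686623745344
wing [[0.5209, 0.109, 0.135], [0.5053, 0.0506, 0.135]] [0.5131 0.0798 0.135 ] 75.00285162938154
((259.3163146972656, 163.8213653564453), (49.453311920166016, 72.82180786132812), 3.483724355697632) (233, 127, 54, 80)
[[0.594, 0.094, 0.145], [0.593, 0.02, 0.145], [0.59, 0.095, 0.145], [0.589, 0.021, 0.145]]
[[0.587 0.048 0.167]
 [0.589 0.151 0.167]]
```

```bash
python3 -m handwheel '1.2 0.1 1 0 0 0.02 0.6; 2.15 0.1 3 0 0 0.02 0.6; 2.15 0.1 5 0 0 0.02 0.6; 2.15 0.1 7 0 0 0.02 0.6; 2.15 0.1 8.5 0 0 0.02 0.6; 2.15 0.1 9.4 0 0 0.02 0.6; 2.15 0.1 9.4 0 0 0.02 0.6; 2.15 0.1 9.4 0 0 0.02 0.6'
python3 - <<'E'
from h import *
shift([.5125,.0785,.131],76.5)
w=get_image("wrist");a=get_image("scene")
cv2.imwrite("pics/w2.png",np.hstack([cv2.resize(w,(400,300)),cv2.resize(a[90:210,180:340],(400,300))])[:,:,::-1])
E
```

```text
clock: 2.75
tcp_pos: [0.5132, 0.0796, 0.1322]
ee_rot: [180.0, -0.0, 76.7]
ft_force: [0.3, 0.3, 0.5]
grip_width: 0.0551
grasp_force: 0.0
tcp [0.5132 0.0796 0.1322] [ 1.7997e+02 -1.0000e-02  7.6740e+01] cm [-0.12 -0.04  0.12] rv [ 0.001 -0.     0.004]
```

View pics/w2.png

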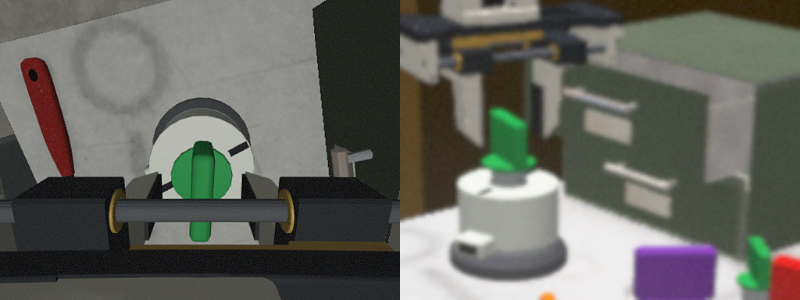

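The wing is centred between the fingers at wrist-crop (202,190), and nothing touches the drawer or handle. Next I close the gripper.

```bash
python3 -m handwheel '-0.1 -0.05 0.15 0 0 0 0.3; -0.1 -0.05 0.15 0 0 0 0.1; -0.1 -0.05 0.15 0 0 0 0.1; -0.1 -0.05 0.15 0 0 0 0.1; -0.1 -0.05 0.15 0 0 0 0.1; -0.1 -0.05 0.15 0 0 0 0.1'
```

```text
clock: 3.45
tcp_pos: [0.5122, 0.079, 0.1303]
ee_rot: [180.0, -0.0, 76.8]
ft_force: [1.2, -0.4, -0.9]
grip_width: 0.0138
grasp_force: 30.0
```

```bash
python3 -m handwheel '0 0 0 0 0 0.11 0.1; 0 0 0 0 0 0.22 0.1; 0 0 0 0 0 0.33 0.1; 0 0 0 0 0 0.44 0.1; 0 0 0 0 0 0.55 0.1; 0 0 0 0 0 0.66 0.1; 0 0 0 0 0 0.77 0.1; 0 0 0 0 0 0.88 0.1; 0 0 0 0 0 0.98 0.1; 0 0 0 0 0 1.065 0.1'
python3 -m handwheel '0 0 0 0 0 0 0.1; 0 0 0 0 0 0 0.1'
```

```text
clock: 4.45
tcp_pos: [0.5115, 0.0789, 0.1298]
ee_rot: [-180.0, 0.1, 15.5]
ft_force: [0.0, -0.4, -1.4]
grip_width: 0.0136
grasp_force: 29.9
clock: 4.65
tcp_pos: [0.5117, 0.079, 0.1299]
ee_rot: [-180.0, 0.0, 15.9]
ft_force: [0.1, 0.2, -3.2]
grip_width: 0.0136
grasp_force: 30.0
```

The spindle's weight now hangs on the gripper, so the slot has cleared the key. I'll release it, then rise.

```bash
python3 -m handwheel '0 0 0 0 0 0 0.3; 0 0 0 0 0 0 0.5; 0 0 0 0 0 0 0.5; 0 0 0 0 0 0 0.5; 0 0 0 0 0 0 0.5; 0 0 -2 0 0 0 0.5; 0 0 -5 0 0 0 0.5; 0 0 -8 0 0 0 0.5; -3 0 -10 0 0 0 0.5; -5 0 -10 0 0 0 0.5'
python3 - <<'E'
from h import *
w=get_image("wrist");a=get_image("scene")
cv2.imwrite("pics/w3.png",np.hstack([cv2.resize(w,(400,300)),cv2.resize(a[90:210,180:340],(400,300))])[:,:,::-1])
E
```

```text
clock: 5.65
tcp_pos: [0.4648, 0.0658, 0.2329]
ee_rot: [179.9, -0.3, 15.8]
ft_force: [-0.3, -0.8, 0.1]
grip_width: 0.0461
grasp_force: 0.0
```

View pics/w3.png

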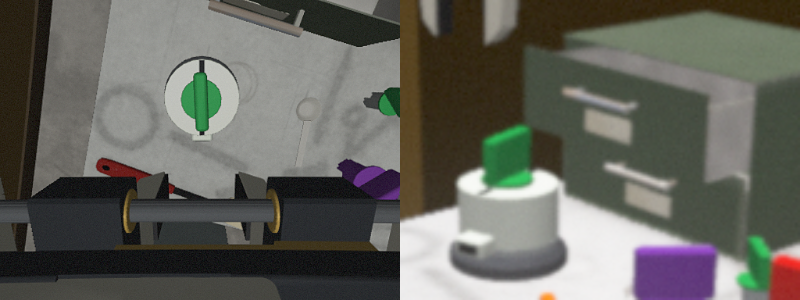

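The wing lies along the key marks at wrist-crop (201,100). In the scene crop the collar sits flush on the housing at (508,178), with no shaft showing. The spindle is home and released.

```bash
python3 -c "
from station import *
print(job_done())"
```

```text
the job is handed in; nothing more can be done
None
```

I turned the green mill's spindle onto its key and it dropped home, collar flush and released, with the red mill left untouched; the job is handed in, at about 6 s of the 40 s allowed.

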